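Set the thickness dial of the lath planer and push the lath home

ROBOT

A 6-joint arm with a two-finger parallel gripper is mounted at the origin on the work surface. World frame = base frame: x ahead of the robot, y to its left, z up, the work surface at z = 0. Lengths are in m, angles in rad, forces in N, time in s.
With the tool pointing down it reaches from about 0.4 to 0.825 m from the base axis. Payload 7 kg.
Tool frame: the origin (TCP) lies on the mounting face of the last link; the fingertips stand arm.tcp_to_tips ahead of it and the grasp point (between the pads) lies 159 mm ahead of it (arm.tcp_to_tips is the distance from the TCP to the fingertips, in m); z points along the fingers, y is the direction in which the jaws open and shut (so a half turn about z gives the same grasp; the last joint's range is limited). The gripper opens to 88 mm and grips with 3 to 60 N. Pads are 19 mm wide; open, the fingers measure 130 mm over their backs; the gripper's body (78 mm by 193 mm) begins 47 mm behind the grasp point.
Start: joints at [-0.987, 0.359, 0.012, 0, -1.224, -0.288], TCP at [0.197, -0.646, 0.405] pointing down, gripper open.
Joint ranges: [-3.07, 3.07], [-1.43, 2.12], [-1.02, 1.25], [-3.03, 1.67], [-3.05, -0], [-3.03, 3.03]. Speed limits (rad/s): [2.39, 2.39, 3.01, 3.14, 3.14, 3.14].

INTERFACE

Orientations are given as [roll, pitch, yaw] about the fixed x, y, z axes, in that order (R = Rz(yaw) Ry(pitch) Rx(roll)).
In Python, from station import arm, cams, job_done, finder gives the robot as it stands.
- The arm moves only by the tool play_rows, never from a script. Its argument "targets" is a list that holds one entry, the list of rows, each a list of 4 numbers: the shift along the tool's x, y, z in m, then the turn about the tool's z in degrees. A call has 1 to 5 rows; each row is the pose to reach, as a shift and turn from the pose commanded when the call began, along the tool's axes at that moment; what a row does not reach only later rows make up. A row lasts 1/8 s, in which the tool goes at most 62.5 mm and 10.7 degrees, less where a joint would pass 70% of its speed; a pose out of reach is approached as far as the arm can. A call with a gripper value outside its range is refused whole. "grip" is the closure in counts, from 0 (fully open) to 255 (shut), set as the call begins (left out, the last holds). The fingers move at their own pace and stop on an object; "newtons" is the grip in N (left out, the last holds). Time passes only in rows, so rows that repeat a pose let the fingers close. It gives the time, the measured TCP pose, the force and the opening at its end, in the units of the state.
- arm.get_state(): the state, without advancing time (a new reading comes with each control period).
- cams.grab_frame(name): name is "side" or "top" or "wrist"; returns (picture, depth): 480x640x3 uint8, red, green, blue; 480x640 float32, m along the optical axis (not along the pixel's ray), 0 where there is no reading.
- cams.camera_params(name): a dict with "intrinsics" (3x3 intrinsics, pixels), "position" and "attitude" of the camera in the world. Camera axes: x right, y down, z forward; pixel columns grow to the right and rows downward; lengths in m; the calibration is good to about 2 mm. A picture is of the moment at which its call begins: read the wrist's pose just before it. camera_params takes no time and is no camera call; for the wrist camera it gives the pose at the moment of the call.
- job_done(): hands the job in, once; it reports no verdict.
Trained networks look in the newest picture that a camera, given by its name, has taken for a name from the list of things; names that differ only in an ending like _2 or _b are one class to them, and where a whole thing is asked for, a point or a joint stands for the part that bears it (a point fixed in the world has none). Each returns a list of dicts, best first, with "score" (0 to 1); they miss things now and then, are a little off and sometimes report something else, mostly with a low value. They report only what shows in the picture. A call takes as long as a camera call. They do not tell look-alikes from the thing itself.
- finder.find_in(camera, query): "xyz" ([x, y, z] in m, in world coordinates, good to about 4 mm: the middle of the surface that is visible of it).
- finder.masks_of(camera, query): "mask" (480x640 bool, what is visible of it).
The state is a dict: "t": time; "q": joint angles; "qd": joint speeds; "joint_efforts": joint torques, N m; "eef_pos": TCP position; "ee_rot": TCP orientation; "force": force on the tool from outside, world axes, zero at the start; "moment": the same for the moment, N m; "width": finger opening in m.
Only numpy, scipy, OpenCV 4.12 (cv2) and the standard library are available. Lean on these libraries where they do the work, as an engineer would, in place of code of your own. Each camera call takes 0.05 s, during which the arm holds its last target. There are 200 camera calls.

TASK

Set the small bench planer: with the fingertips, push the upright finger post on the round dial round, either way, until the dial's white index line lines up with the one long thick line on the scale ring around it. Then push the wooden lath that lies in the feed channel along it, under the roller, until its front end butts fully against the end stop, leaving the dial as set. Push only: do not lift the lath, and leave the other things on the bench where they are.

Things in the scene. Friction and masses are not known exactly. Their poses are not given: they have to be found in the camera images.
- planer: bench planer, fixed: base plate 240 (x) x 270 (y) x 12 mm, y from -145 to +125 mm; origin on the bench top. On it a green housing 176 x 176 mm, top at 50 mm, centred on the dial axis (x 0, y -45 mm), and beside it the feed channel along x, centred at y +85 mm. A roller between two cheeks crosses over the channel at x 53 to 87 mm, up to 87 mm high. Its x points roughly away from the robot
- dial_axis (a point): the dial's vertical turning axis, at its top face, 60 mm above the bench. Dial: black disc 120 mm across, 10 mm thick, with a steel hub cap 26 mm across, 6 mm proud. Around it lies the aluminium scale ring, 164 mm across, nearly flush with the housing top, with 35 short thin lines and one long thick line, 10 degrees apart
- dial_index (a point): outer end of the white index line, on the dial's rim, 60 mm from the axis, 60 mm above the bench; turns with the dial
- scale_line (a point): inner end of the long thick target line of the scale ring, 60 mm from the axis; the dial_index point coincides with it when the two line up. The ring does not move during the work
- dial_post (a point): top centre of the dial's upright steel finger post: 14 mm thick, 38 mm tall above the dial's face (top 98 mm above the bench), 45 mm from the axis, on the opposite side from the index line
- dial (a joint): turning angle of the dial in rad, grows counter-clockwise seen from above; at 0 the index points along the planer's +x. Turns freely both ways well over a full turn; stiff (about 3 N at the post moves it) and stays where it is left
- stop_face (a point): middle of the end stop's face, at the channel's far end (planer x +100 mm, 47 mm above the bench); the stop is 65 mm high. Its frame is parallel to the planer's: the lath is pushed along +x. The channel runs from planer x -110 mm to here: bed top 35 mm above the bench, side rails 36 mm apart, tops at 40 mm
- lath: wooden lath, 110 mm long (its x, along the channel), 32 mm wide, 24 mm high, about 60 g, loose in the feed channel with 2 mm play either side; origin at the centre of its underside. It starts some 45 to 85 mm short of the stop; its top is 59 mm above the bench
- lath_front (a point): middle of the lath's front end face, at half height; meets stop_face when home
- lath_back (a point): middle of the lath's back end face (towards the robot), at half height, where to push
- spool: small wooden thread spool, 24 mm across, 28 mm tall, standing on a corner of the planer's housing (74 mm to +x and 74 mm to -y of the dial axis in the planer's frame). Not part of the work
- awl: awl with a wooden handle, lying alongside the planer. Not part of the work
- tape_roll: paper tape roll, 90 mm across, 30 mm tall, lying flat beside the feed channel. Not part of the work
- spare_lath: spare lath of the same wood, 110 x 32 x 24 mm, lying crosswise on the bench beyond the planer. Not part of the work
- mallet: hammer lying on the bench to the robot's right. Not part of the work
- mug: white mug, 76 mm across, 85 mm tall, to the robot's left. Not part of the work
- rivet_jar: jar, 66 mm across, 90 mm tall, to the robot's right. Not part of the work
Things that resemble listed ones, but are neither listed nor needed, are in the scene too. Leave any turquoise look-alike of the lath alone.

How it is judged:
On the way, in this order (a step that is already met when the one before it is completed fails the run):
1. the dial's index line stands still at the long scale line (within 4 mm at the dial's rim) (horizontal distance between dial_index and scale_line below 0.004 m and velocity of joint dial between -0.05 and 0.05 rad/s), for 0.3 s.
2. after that, the lath's front end is against the end stop (x of lath_front in the frame of stop_face above -0.004 m and y of lath_front in the frame of stop_face between -0.006 and 0.006 m and z of lath_front in the frame of stop_face below 0.005 m), for 0.2 s.
At the end, for the whole second after the job is handed in: The index line is within 4 mm of the long scale line at the dial's rim, the lath lies flat in its channel with its front end within 4 mm of the end stop, and dial and lath are at rest (all of step 1 and all of step 2 and linear speed of lath below 0.01 m/s); the robot touches nothing.
It fails at once if the lath is lifted (12 mm or more) or tipped up (height (world z) of lath above 0.047 m or angle between lath's own z axis and vertical above 0.3 rad).
It fails at once if another thing on the bench is moved by more than 25 mm (distance of any of spool, awl, tape_roll, spare_lath, mallet, mug, rivet_jar from where it was at the start of the episode above 0.025 m).
It also fails if it takes over 58 s, if anything falls off the work surface, if the arm or the gripper's body presses on something with over 40 N, if the wrist force passes 120 N, or if a joint passes its speed limit or range.

## Working session

There is one attempt and no reset: what is moved stays moved. The work goes in short steps, Python scripts to look and compute and a tool call to move; the robot and the scene stay as the last step left them, time stands still between calls to the robot, and variables do not carry over. Pictures are saved under pics/ and viewed, about 8 in all and at most 12, crops included, and the job is handed in when it is done.

Besides the shell and the picture viewer there is one more tool, called after "Emit:" by a JSON object that holds its "name" and its "arguments", one argument or row to a line. play_rows: Moves the arm, as the interface text tells. Its arguments: {"type":"object","properties":{"targets":{"type":"array","items":{"type":"array","items":{"type":"array","items":{"type":"number"}}}},"grip":{"type":"number"},"newtons":{"type":"number"}},"required":["targets"]}

```bash
mkdir -p pics; ls; cat > h.py <<'E'
import numpy as np, cv2
from station import arm, cams, job_done, finder
from scipy.spatial.transform import Rotation as R
def cam(n):
    p=cams.camera_params(n); K=np.array(p["intrinsics"]); t=np.array(p["position"]); a=np.array(p["attitude"])
    Rm=a if a.shape==(3,3) else R.from_euler('xyz',a).as_matrix()
    return K,t,Rm
def onplane(c,uv,z):
    K,t,Rm=c; uv=np.atleast_2d(uv); r=(Rm@np.linalg.inv(K)@np.c_[uv,np.ones(len(uv))].T).T
    return t+r*((z-t[2])/r[:,2])[:,None]
def proj(c,P):
    K,t,Rm=c; q=(K@Rm.T@(np.atleast_2d(P)-t).T).T
    return q[:,:2]/q[:,2:]
E
python3 - <<'E'
from h import *
s=arm.get_state(); print({k:s[k] for k in("t","eef_pos","ee_rot","width","force")}, arm.tcp_to_tips)
for n in("top","side"):
    im,d=cams.grab_frame(n); cv2.imwrite(f"pics/{n}0.png",im[:,:,::-1]); np.save(n+"_d.npy",d)
    print(n,cams.camera_params(n))
    for q in("dial_axis","dial_index","scale_line","dial_post","lath","lath_front","lath_back","stop_face","planer","spool"):
        print(q,[(np.round(r["xyz"],3).tolist(),round(r["score"],2)) for r in finder.find_in(n,q)[:3]])
print(arm.get_state()["t"])
E
```

```text
pics
{'t': 0.0, 'eef_pos': array([ 0.19668295, -0.64549413,  0.40370149]), 'ee_rot': array([ 3.13989579e+00, -1.48550748e-04, -2.84594193e+00]), 'width': 0.08762689608976315, 'force': array([ 0.3624368 , -0.35898821, -0.50896332])} 0.1781
top {'intrinsics': array([[513.93658267,   0.        , 321.0317043 ],
       [  0.        , 513.93658267, 242.45376107],
       [  0.        ,   0.        ,   1.        ]]), 'position': array([0.41091133, 0.03654444, 1.24896669]), 'attitude': array([-3.04030211, -0.03278943, -1.56358535])}
dial_axis [([0.581, 0.028, 0.048], 0.91), ([0.599, 0.248, 0.036], 0.66)]
dial_index [([0.584, -0.003, 0.061], 0.69)]
scale_line [([0.583, 0.005, 0.052], 0.64)]
dial_post [([0.586, 0.003, 0.058], 0.7), ([0.59, 0.131, 0.057], 0.37)]
lath [([0.392, 0.259, 0.022], 0.7), ([0.363, 0.119, 0.025], 0.69), ([0.591, 0.13, 0.055], 0.64)]
lath_front [([0.395, 0.26, 0.026], 0.94), ([0.36, 0.118, 0.022], 0.79), ([0.589, 0.134, 0.058], 0.59)]
lath_back [([0.591, 0.136, 0.059], 0.97), ([0.361, 0.117, 0.024], 0.86), ([0.395, 0.259, 0.026], 0.83)]
stop_face [([0.585, 0.03, 0.042], 0
[... 243 characters left out ...]
ay([-0.08013301,  0.82867898,  0.75231355]), 'attitude': array([-2.14184774, -0.00767557, -2.48317306])}
dial_axis [([0.553, 0.069, 0.04], 0.84), ([0.734, -0.023, 0.019], 0.45)]
dial_index [([0.583, 0.011, 0.055], 0.79)]
scale_line [([0.566, 0.028, 0.051], 0.84)]
dial_post [([0.578, 0.013, 0.057], 0.7)]
lath [([0.385, 0.271, 0.025], 0.93), ([0.581, 0.143, 0.061], 0.78), ([0.358, 0.127, 0.02], 0.73)]
lath_front [([0.359, 0.124, 0.022], 0.85), ([0.581, 0.144, 0.062], 0.78), ([0.388, 0.277, 0.024], 0.62)]
lath_back [([0.358, 0.125, 0.02], 0.97), ([0.552, 0.072, 0.039], 0.73), ([0.58, 0.14, 0.059], 0.64)]
stop_face [([0.549, 0.07, 0.04], 0.58)]
planer [([0.548, 0.076, 0.042], 0.57)]
spool []
1.1
```

```bash
python3 - <<'E'
import cv2
im=cv2.imread("pics/top0.png"); 
cv2.imwrite("pics/c1.png",cv2.resize(im[60:270,180:460],None,fx=2.85,fy=2.85,interpolation=cv2.INTER_CUBIC))
E
```

```text
(no output)
```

View pics/top0.png

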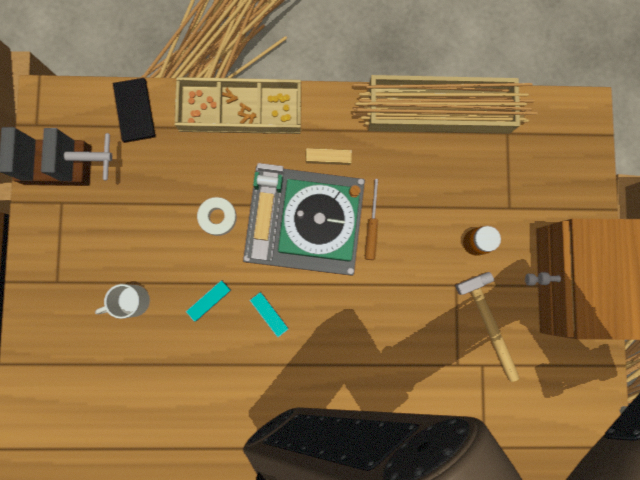

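View pics/c1.png

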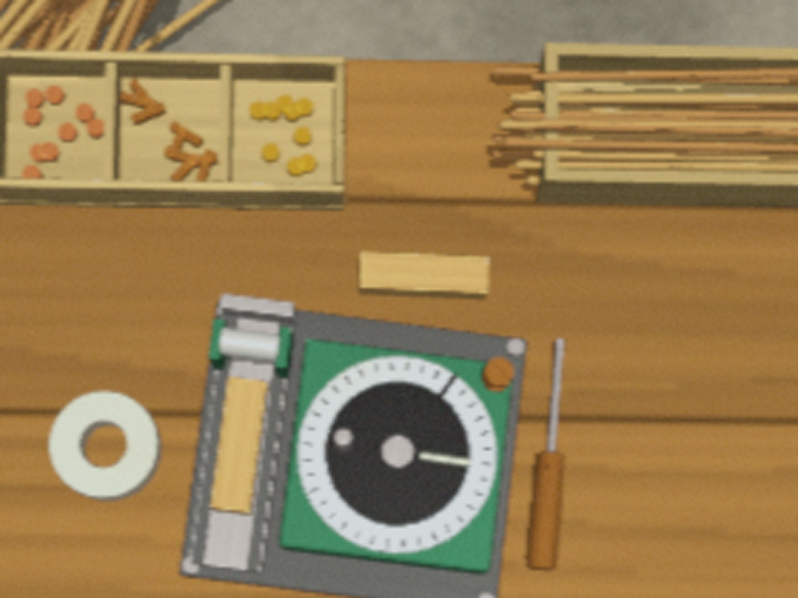

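The top view shows the planer at about (305,218). In the 2.85x crop:
- The hub is at (398,451), the post at (343,437) and the index end at (468,463).
- The only long thick ring line has its inner end at (441,399).
- There are four lath-like things. The yellow one in the channel, crop (240,445), is the lath. The spare lath is at (425,273), and two turquoise look-alikes are at full-picture (208,300) and (269,314).
- The channel lath is the one described.

Next I'll measure precisely by rectifying the picture.

```bash
cat >> h.py <<'E'
def rect(c,im,ctr,z,half=0.13,s=2000):
    # bird's-eye view on plane z: column=+x world offset, row=+y world offset, s px/m
    n=int(2*half*s); g=(np.arange(n)/s-half)
    X,Y=np.meshgrid(ctr[0]+g,ctr[1]+g); P=np.c_[X.ravel(),Y.ravel(),np.full(X.size,z)]
    m=proj(c,P).astype(np.float32).reshape(n,n,2)
    return cv2.remap(im,m,None,cv2.INTER_CUBIC)
def dialmeas(cn,im,c0,zf=0.060,zr=0.0505):
    c=cam(cn); g=cv2.cvtColor(im,cv2.COLOR_RGB2GRAY); half=.13;s=2000
    ctr=np.array(c0[:2],float)
    for _ in range(3):   # disc centre from dark blob at face height
        r=rect(c,g,ctr,zf,half,s); m=(r<90).astype(np.uint8)
        yy,xx=np.mgrid[:r.shape[0],:r.shape[1]]; m[np.hypot(xx-r.shape[1]/2,yy-r.shape[0]/2)>.068*s]=0
        m=cv2.morphologyEx(m,cv2.MORPH_OPEN,np.ones((9,9)))
        cs=max(cv2.findContours(m,0,cv2.CHAIN_APPROX_NONE)[0],key=cv2.contourArea)
        (x,y),rad=cv2.minEnclosingCircle(cs); el=cv2.fitEllipse(cv2.convexHull(cs)); x,y=el[0]
        ctr=ctr+np.array([x,y])/s-half
    th=np.radians(np.arange(0,360,.25))
    def prof(z,r0,r1):
        out=[cv2.remap(g,proj(c,np.c_[ctr[0]+q*np.cos(th),ctr[1]+q*np.sin(th),np.full(len(th),z)]).astype(np.float32).reshape(1,-1,2),None,cv2.INTER_CUBIC)[0].astype(float) for q in np.arange(r0,r1,.001)]
        return np.mean(out,0)
    k=np.ones(9)/9; f=lambda p:np.convolve(np.r_[p[-4:],p,p[:4]],k,'valid')
    pi=f(prof(zf,.030,.055)); pr=-f(prof(zr,.067,.079))
    def peak(p):
        i=np.argmax(p); j=np.arange(i-24,i+25)%len(p); w=np.clip(p[j]-p[i]+0.6*(p[i]-np.median(p)),0,None)
        return np.degrees(th[i])+np.sum(w*(np.arange(-24,25)*.25))/w.sum()
    return ctr,np.array(el[1])/s,peak(pi),peak(pr),pi,pr
E
python3 - <<'E'
from h import *
im=cv2.imread("pics/top0.png")[:,:,::-1].copy(); c=cam("top")
f=lambda u,v:[180+u/2.85,60+v/2.85]
hub=onplane(c,f(398,451),.066)[0]; print("hub",hub)
ctr,d,ai,ar,pi,pr=dialmeas("top",im,hub[:2]); print(ctr,d,"index",ai,"line",ar)
o=np.argsort(pr)[-6:]; print(o*.25)
print("post",onplane(c,f(343,437),.098)[0], "angle",np.degrees(np.arctan2(*(onplane(c,f(343,437),.098)[0][:2]-ctr)[::-1])))
for n,p,z in [("lf l",(227,376),.059),("lf r",(266,379),.059),("lb l",(211,509),.059),("lb r",(250,513),.059),("base c1",(182,573),.012),("base fr",(524,343),.012),("st l",(222,296),.065),("st r",(293,306),.065),("h fr-l",(306,340),.05),("h nr-l",(282,547),.05),("h nr-r",(490,570),.05),("spool",(498,365),.078)]: print(n,np.round(onplane(c,f(*p),z)[0],4))
E
```

```text
hub [0.58804564 0.00223549 0.066     ]
[0.58846218 0.00364433] [0.11537951 0.1169794 ] index 263.0804772875113 line 324.38728439120337
[323.75 325.   324.   324.75 324.25 324.5 ]
post [0.59394873 0.04692263 0.098     ] angle 82.77493620556353
lf l [0.6497 0.1431 0.059 ]
lf r [0.6476 0.1111 0.059 ]
lb l [0.5396 0.154  0.059 ]
lb r [0.5366 0.1223 0.059 ]
base c1 [0.4902 0.1818 0.012 ]
base fr [ 0.6915 -0.1073  0.012 ]
st l [0.7152 0.148  0.065 ]
st r [0.7077 0.0896 0.065 ]
h fr-l [0.6828 0.079  0.05  ]
h nr-l [0.5098 0.0963 0.05  ]
h nr-r [ 0.4926 -0.0746  0.05  ]
spool [ 0.658  -0.0784  0.078 ]
```

The dial index is at 263.1° and the target line at 324.4° in world angles, so the dial must turn about +61° CCW. The lath front is about 53 mm short of the stop. I'll move above the post with the jaws about 30 mm apart so they straddle it.

Emit:
{"name": "play_rows", "arguments": {
  "targets": [
    [[-0.116,0.11,0.0,0],[-0.174,0.165,0.0,0],[-0.232,0.22,0.0,0],[-0.291,0.274,0.0,0],[-0.291,0.274,0.0,0]]
  ],
  "grip": 165
}}

```text
t: 1.72
eef_pos: [0.3523, -0.3725, 0.405]
ee_rot: [-3.141, 0.001, -2.846]
force: [1.2, 0.1, -0.3]
width: 0.0432
```

```bash
cat >> h.py <<'E'
def shift(P,yaw_deg):
    s=arm.get_state(); p=np.array(s["eef_pos"]); y=s["ee_rot"][2]; d=np.array(P)-p
    t=-((yaw_deg-np.degrees(y)+180)%360-180)
    print("t",round(s["t"],2),"pos",np.round(p,4),"yaw",round(np.degrees(y),1),"w",round(s["width"],4),"F",np.round(s["force"],1))
    print("  row:",np.round([d[0]*np.cos(y)+d[1]*np.sin(y),d[0]*np.sin(y)-d[1]*np.cos(y),-d[2]],4),"turn",round(t,1))
E
python3 -c "
from h import *
shift([.5935,.0483,.316],-96.9)"
```

```text
t 1.73 pos [ 0.3523 -0.3725  0.405 ] yaw -163.1 w 0.0432 F [ 1.2  0.1 -0.3]
  row: [-0.3534  0.3323  0.089 ] turn -66.2
```

Emit:
{"name": "play_rows", "arguments": {
  "targets": [
    [[-0.35,0.33,0.05,-50],[-0.35,0.33,0.05,-50],[-0.35,0.33,0.05,-50],[-0.35,0.33,0.05,-50],[-0.35,0.33,0.05,-50]]
  ]
}}

```text
t: 2.35
eef_pos: [0.5065, -0.1024, 0.3727]
ee_rot: [-3.14, 0.001, -1.968]
force: [1.7, -0.4, 0.6]
width: 0.0311
```

```bash
python3 -c "
from h import *
shift([.5935,.0483,.316],-96.9)"
```

```text
t 2.35 pos [ 0.5065 -0.1024  0.3727] yaw -112.7 w 0.0311 F [ 1.7 -0.4  0.6]
  row: [-0.1726 -0.0219  0.0567] turn -15.8
```

Emit:
{"name": "play_rows", "arguments": {
  "targets": [
    [[-0.17,-0.02,0.055,-16],[-0.17,-0.02,0.055,-16],[-0.17,-0.02,0.055,-16],[-0.17,-0.02,0.055,-16],[-0.17,-0.02,0.055,-16]]
  ]
}}

```text
t: 2.98
eef_pos: [0.5907, 0.0443, 0.3171]
ee_rot: [3.141, -0.0, -1.693]
force: [-0.6, 0.6, -1.0]
width: 0.0312
```

```bash
python3 - <<'E'
from h import *
im,d=cams.grab_frame("wrist"); cv2.imwrite("pics/w1.png",im[:,:,::-1])
p=cams.camera_params("wrist"); print(p["position"],p["attitude"])
shift([.5935,.0483,.316],-96.9)
c=cam("wrist"); print("post px",proj(c,[.5935,.0483,.098]),"axis px",proj(c,[.5885,.0036,.066]))
E
```

```text
[ 0.58087785 -0.02883741  0.2958424 ] [2.86734268e+00 5.25316807e-04 3.01909165e+00]
t 3.02 pos [0.5906 0.0438 0.3176] yaw -97.1 w 0.0305 F [-1.3 -0.4 -0.5]
  row: [-0.0049 -0.0023  0.0016] turn -0.2
post px [[311.37527776 276.63048524]] axis px [[311.01365189 187.65654067]]
```

View pics/w1.png

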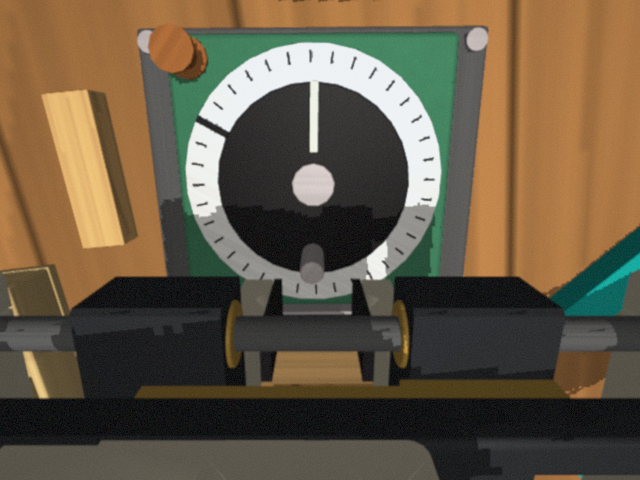

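The wrist view shows the hub at (313,185), the index line pointing up to (314,82), the thick line's inner end at (229,132), and the post at (312,268) centred between the fingers.

```bash
python3 - <<'E'
from h import *
im=cv2.imread("pics/w1.png")[:,:,::-1].copy(); c=cam("wrist")
print("hub",onplane(c,[313,185],.066)[0],"post",onplane(c,[312,268],.098)[0])
ax=np.array([.5885,.0036])
a=lambda u,z:(lambda v:(np.degrees(np.arctan2(v[1],v[0]))%360,np.hypot(*v)))(onplane(c,u,z)[0][:2]-hub)
hub=onplane(c,[313,185],.066)[0][:2]
print("index",a([314,82],.06),"line in",a([229,132],.05),"out",a([198,118],.05))
E
```

```text
hub [0.58710576 0.00215159 0.066     ] post [0.59251432 0.0432803  0.098     ]
index (np.float64(262.32238862906496), np.float64(0.05866456314965411)) line in (np.float64(322.52926810394115), np.float64(0.06078385711564879)) out (np.float64(324.124709516338), np.float64(0.08107373498569571))
```

Emit:
{"name": "play_rows", "arguments": {
  "targets": [
    [[-0.004,-0.002,0.035,0],[-0.004,-0.002,0.067,0],[-0.004,-0.002,0.067,0],[-0.004,-0.002,0.067,0]]
  ]
}}

```text
t: 3.52
eef_pos: [0.5938, 0.0473, 0.252]
ee_rot: [-3.14, 0.001, -1.694]
force: [0.5, -0.2, 0.4]
width: 0.031
```

```bash
python3 - <<'E'
from h import *
A=np.array([.5885,.0036]);
for a in (83.1,95,107,119,131,144.4,148):
    u=np.array([np.cos(np.radians(a)),np.sin(np.radians(a))]); P=A+.045*u
    print(a,end=' '); shift([*P,.250],a-180)
E
```

```text
83.1 t 3.52 pos [0.5938 0.0473 0.252 ] yaw -97.1 w 0.031 F [ 0.5 -0.2  0.4]
  row: [-0.001 -0.     0.002] turn -0.2
95 t 3.52 pos [0.5938 0.0473 0.252 ] yaw -97.1 w 0.031 F [ 0.5 -0.2  0.4]
  row: [0.     0.0092 0.002 ] turn -12.1
107 t 3.52 pos [0.5938 0.0473 0.252 ] yaw -97.1 w 0.031 F [ 0.5 -0.2  0.4]
  row: [0.003  0.0182 0.002 ] turn -24.1
119 t 3.52 pos [0.5938 0.0473 0.252 ] yaw -97.1 w 0.031 F [ 0.5 -0.2  0.4]
  row: [0.0077 0.0263 0.002 ] turn -36.1
131 t 3.52 pos [0.5938 0.0473 0.252 ] yaw -97.1 w 0.031 F [ 0.5 -0.2  0.4]
  row: [0.014  0.0333 0.002 ] turn -48.1
144.4 t 3.52 pos [0.5938 0.0473 0.252 ] yaw -97.1 w 0.031 F [ 0.5 -0.2  0.4]
  row: [0.0226 0.0394 0.002 ] turn -61.5
148 t 3.52 pos [0.5938 0.0473 0.252 ] yaw -97.1 w 0.031 F [ 0.5 -0.2  0.4]
  row: [0.0251 0.0406 0.002 ] turn -65.1
```

Emit:
{"name": "play_rows", "arguments": {
  "targets": [
    [[-0.0005,0.0063,0.0,-8],[0.001,0.0124,0.0,-16],[0.003,0.0183,0.0,-24],[0.006,0.0238,0.0,-32],[0.0095,0.0289,0.0,-40]]
  ]
}}

```text
t: 4.15
eef_pos: [0.5646, 0.0424, 0.2528]
ee_rot: [-3.136, -0.001, -0.991]
force: [3.5, 1.2, -2.5]
width: 0.0312
```

```bash
python3 - <<'E'
from h import *
A=np.array([.5885,.0036]);
for a in (123,131,139,147,150):
    u=np.array([np.cos(np.radians(a)),np.sin(np.radians(a))]); P=A+.045*u
    print(a,end=' '); shift([*P,.250],a-180)
E
```

```text
123 t 4.15 pos [0.5646 0.0424 0.2528] yaw -56.8 w 0.0312 F [ 3.5  1.2 -2.5]
  row: [0.0006 0.0011 0.0028] turn 0.2
131 t 4.15 pos [0.5646 0.0424 0.2528] yaw -56.8 w 0.0312 F [ 3.5  1.2 -2.5]
  row: [0.001  0.0074 0.0028] turn -7.8
139 t 4.15 pos [0.5646 0.0424 0.2528] yaw -56.8 w 0.0312 F [ 3.5  1.2 -2.5]
  row: [0.0022 0.0135 0.0028] turn -15.8
147 t 4.15 pos [0.5646 0.0424 0.2528] yaw -56.8 w 0.0312 F [ 3.5  1.2 -2.5]
  row: [0.0044 0.0195 0.0028] turn -23.8
150 t 4.15 pos [0.5646 0.0424 0.2528] yaw -56.8 w 0.0312 F [ 3.5  1.2 -2.5]
  row: [0.0054 0.0216 0.0028] turn -26.8
```

Emit:
{"name": "play_rows", "arguments": {
  "targets": [
    [[0.001,0.0063,0.0,-8],[0.002,0.0124,0.0,-16],[0.0035,0.0175,0.0,-21],[0.005,0.0205,0.0,-26],[0.005,0.0205,0.0,-26]]
  ]
}}

```text
t: 4.78
eef_pos: [0.5498, 0.0271, 0.2526]
ee_rot: [-3.138, -0.003, -0.542]
force: [-0.2, 2.9, 2.8]
width: 0.0305
```

```bash
python3 - <<'E'
from h import *
im,d=cams.grab_frame("wrist"); c=cam("wrist"); cv2.imwrite("pics/w2.png",im[:,:,::-1]); np.save("w2c.npy",np.array(c,dtype=object),allow_pickle=True)
print("axis px",proj(c,[.588,.003,.066]))
try:
    ctr,e,ai,ar,pi,pr=dialmeas("wrist",im,[.588,.003]); print("wrist",ctr,e,ai,ar)
except Exception as x: print(x)
t,_=cams.grab_frame("top"); cv2.imwrite("pics/top2.png",t[:,:,::-1])
A=np.array([.5885,.0036]);
for a in (151,153,155,157,159):
    u=np.array([np.cos(np.radians(a)),np.sin(np.radians(a))]); P=A+.045*u
    print(a,end=' '); shift([*P,.250],a-180)
E
```

```text
Traceback (most recent call last):
ValueError: could not broadcast input array from shape (3,3) into shape (3,)
```

View pics/w2.png

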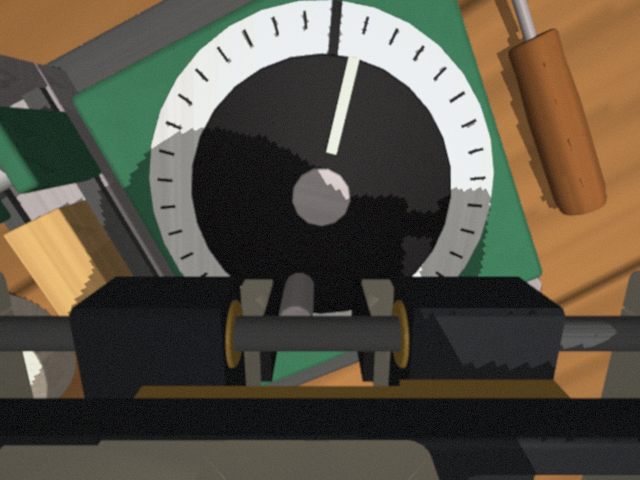

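The wrist view shows the index tip at (353,58), the thick line's inner end at (333,53) and the hub at (321,196). A few more degrees are left.

```bash
python3 - <<'E'
from h import *
c=cam("wrist")
def an(u,z): v=onplane(c,u,z)[0][:2]-hub; return round(np.degrees(np.arctan2(v[1],v[0]))%360,1),round(np.hypot(*v),4)
hub=onplane(c,[321,196],.066)[0][:2]; print("hub",hub)
print("index in/out",an([331,153],.06),an([353,58],.06),"line in/out",an([333,53],.05),an([336,2],.05))
for a in (151,153,155,157,159):
    u=np.array([np.cos(np.radians(a)),np.sin(np.radians(a))]); P=np.array([.5885,.0036])+.045*u
    print(a,end=' '); shift([*P,.250],a-180)
E
```

```text
hub [0.58800571 0.00196847]
index in/out (np.float64(315.3), np.float64(0.0186)) (np.float64(315.8), np.float64(0.0578)) line in/out (np.float64(324.0), np.float64(0.0602)) (np.float64(324.5), np.float64(0.0799))
151 t 4.83 pos [0.5499 0.0271 0.2524] yaw -31.1 w 0.0308 F [0.6 3.  2.1]
  row: [0.0002 0.0018 0.0024] turn -2.1
153 t 4.83 pos [0.5499 0.0271 0.2524] yaw -31.1 w 0.0308 F [0.6 3.  2.1]
  row: [0.0003 0.0034 0.0024] turn -4.1
155 t 4.83 pos [0.5499 0.0271 0.2524] yaw -31.1 w 0.0308 F [0.6 3.  2.1]
  row: [0.0004 0.0049 0.0024] turn -6.1
157 t 4.83 pos [0.5499 0.0271 0.2524] yaw -31.1 w 0.0308 F [0.6 3.  2.1]
  row: [0.0006 0.0065 0.0024] turn -8.1
159 t 4.83 pos [0.5499 0.0271 0.2524] yaw -31.1 w 0.0308 F [0.6 3.  2.1]
  row: [0.0009 0.0081 0.0024] turn -10.1
```

Emit:
{"name": "play_rows", "arguments": {
  "targets": [
    [[0.0002,0.0022,0.0,-3],[0.0004,0.0044,0.0,-6],[0.0006,0.0065,0.0,-8.5],[0.0006,0.0065,0.0,-8.5]]
  ]
}}

```text
t: 5.32
eef_pos: [0.5468, 0.0209, 0.2514]
ee_rot: [-3.14, -0.002, -0.395]
force: [1.0, 2.4, 1.7]
width: 0.0313
```

```bash
cat >> h.py <<'E'
def lines(im,hub0,a0):
    "sub-degree angles of index and thick line near a0 (deg), from wrist view"
    c=cam("wrist"); g=cv2.cvtColor(im,cv2.COLOR_RGB2GRAY); th=np.arange(a0-16,a0+16,.1); t=np.radians(th)
    def prof(z,r0,r1): return np.mean([cv2.remap(g,proj(c,np.c_[hub0[0]+q*np.cos(t),hub0[1]+q*np.sin(t),np.full(len(t),z)]).astype(np.float32).reshape(1,-1,2),None,cv2.INTER_LINEAR)[0].astype(float) for q in np.arange(r0,r1,.001)],0)
    def pk(p):
        i=np.argmax(p); w=np.clip(p-(p[i]+np.median(p))/2,0,None)*(abs(th-th[i])<4); return round((w*th).sum()/w.sum(),2)
    return pk(prof(.06,.03,.056)),pk(-prof(.05,.073,.079))
E
python3 - <<'E'
from h import *
im=cv2.imread("pics/w2.png")[:,:,::-1].copy()
im,d=cams.grab_frame("wrist"); cv2.imwrite("pics/w3.png",im[:,:,::-1]); print(lines(im,[.588,.002],324)); shift([.55,.027,.25],-40)
E
```

```text
(np.float64(324.99), np.float64(324.28))
t 5.38 pos [0.5467 0.0209 0.2513] yaw -22.7 w 0.0309 F [1.5 1.2 2. ]
  row: [ 0.0007 -0.0069  0.0013] turn 17.3
```

View pics/w3.png

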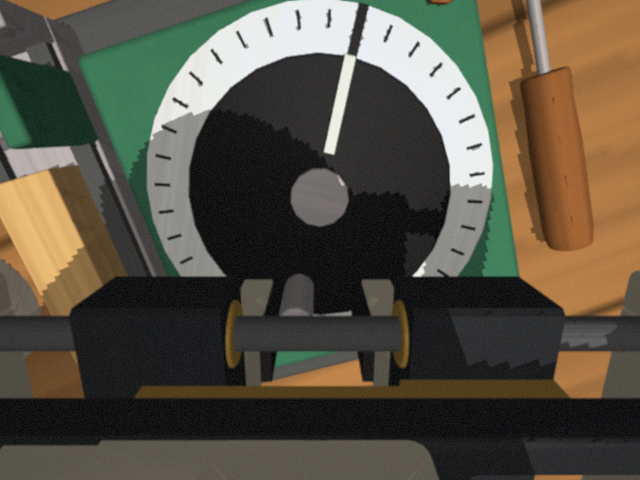

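The index tip (350,56) now runs on into the thick line (356,52). The measured error is 0.7°, about 0.7 mm. I'll back off to mid-gap and then lift.

Emit:
{"name": "play_rows", "arguments": {
  "targets": [
    [[0.0,-0.007,0.0,0],[0.0,-0.007,0.0,0],[0.0,-0.007,-0.035,0],[0.0,-0.007,-0.07,0],[0.0,-0.007,-0.07,0]]
  ]
}}

```text
t: 6.0
eef_pos: [0.5495, 0.0274, 0.3229]
ee_rot: [-3.139, -0.003, -0.394]
force: [-0.1, -0.0, -0.4]
width: 0.0308
```

```bash
python3 - <<'E'
from h import *
im,d=cams.grab_frame("wrist"); print(lines(im,[.588,.002],324))
yaw=np.radians(-5.7); X=np.array([np.cos(yaw),np.sin(yaw)]); Y=np.array([-X[1],X[0]]); A=np.array([.588,.0028]); O=A+.045*Y
P=O+X*(-.063-.022)+Y*.085; print("hover",P)
shift([*P,.320],-5.7)
cv2.imwrite("pics/w4.png",im[:,:,::-1])
E
```

```text
(np.float64(324.37), np.float64(323.72))
hover [0.51633184 0.1405994 ]
t 6.05 pos [0.5489 0.0273 0.3213] yaw -22.6 w 0.0306 F [-0.3  0.3 -0.7]
  row: [-0.0735 -0.0921  0.0013] turn -16.9
```

Emit:
{"name": "play_rows", "arguments": {
  "targets": [
    [[-0.074,-0.092,0.0,-17],[-0.074,-0.092,0.0,-17],[-0.074,-0.092,0.0,-17],[-0.074,-0.092,0.0,-17],[-0.074,-0.092,0.0,-17]]
  ],
  "grip": 255,
  "newtons": 10
}}

```text
t: 6.68
eef_pos: [0.5158, 0.1398, 0.3198]
ee_rot: [3.141, 0.001, -0.099]
force: [0.7, -0.5, -0.1]
width: 0.0006
```

```bash
python3 - <<'E'
from h import *
im,d=cams.grab_frame("wrist"); cv2.imwrite("pics/w5.png",im[:,:,::-1]); c=cam("wrist")
print("lath back px pred",proj(c,[[.5396,.154,.059],[.5366,.1223,.059]]))
shift([.516,.1406,.225],-5.7)
E
```

```text
lath back px pred [[290.10218905 211.8188364 ]
 [339.79555836 211.64189722]]
t 6.72 pos [0.5159 0.1397 0.3199] yaw -5.7 w 0.0004 F [ 0.5 -0.7  0.1]
  row: [ 0.     -0.0009  0.0949] turn 0.0
```

View pics/w5.png

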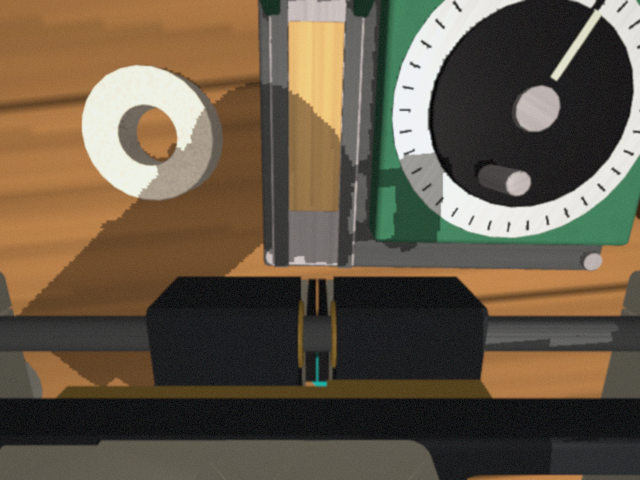

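The lath's back edge is at row 211, columns 288–338, within 2 px of the prediction. The channel behind it is free, so I'll descend.

Emit:
{"name": "play_rows", "arguments": {
  "targets": [
    [[0.0,-0.001,0.05,0],[0.0,-0.001,0.093,0],[0.0,-0.001,0.093,0],[0.0,-0.001,0.093,0]]
  ]
}}

```text
t: 7.22
eef_pos: [0.5167, 0.1415, 0.2286]
ee_rot: [-3.141, -0.001, -0.097]
force: [0.1, -0.2, 0.5]
width: 0.0005
```

```bash
python3 -c "
from h import *
shift([.516,.1406,.226],-5.7)"
```

```text
t 7.22 pos [0.5167 0.1415 0.2286] yaw -5.6 w 0.0005 F [ 0.1 -0.2  0.5]
  row: [-0.0006  0.0009  0.0026] turn 0.1
```

Emit:
{"name": "play_rows", "arguments": {
  "targets": [
    [[0.008,0.001,0.002,0],[0.02,0.001,0.002,0],[0.032,0.001,0.002,0],[0.044,0.001,0.002,0],[0.052,0.001,0.002,0]]
  ]
}}

```text
t: 7.85
eef_pos: [0.5685, 0.1355, 0.2253]
ee_rot: [3.142, -0.0, -0.097]
force: [-1.1, 0.3, 0.5]
width: 0.0005
```

Emit:
{"name": "play_rows", "arguments": {
  "targets": [
    [[0.003,0.0,0.0,0],[0.006,0.0,0.0,0],[0.008,0.0,0.0,0],[0.008,0.0,0.0,0]]
  ]
}}

```text
t: 8.35
eef_pos: [0.5755, 0.1349, 0.2254]
ee_rot: [-3.142, -0.0, -0.097]
force: [-0.2, -0.9, 0.3]
width: 0.0005
```

```bash
python3 - <<'E'
from h import *
shift([.58,.135,.226],-5.7)
im,d=cams.grab_frame("wrist"); cv2.imwrite("pics/w6.png",im[:,:,::-1])
E
```

```text
t 8.35 pos [0.5755 0.1349 0.2254] yaw -5.5 w 0.0005 F [-0.2 -0.9  0.3]
  row: [ 0.0045 -0.0006 -0.0006] turn 0.2
```

View pics/w6.png

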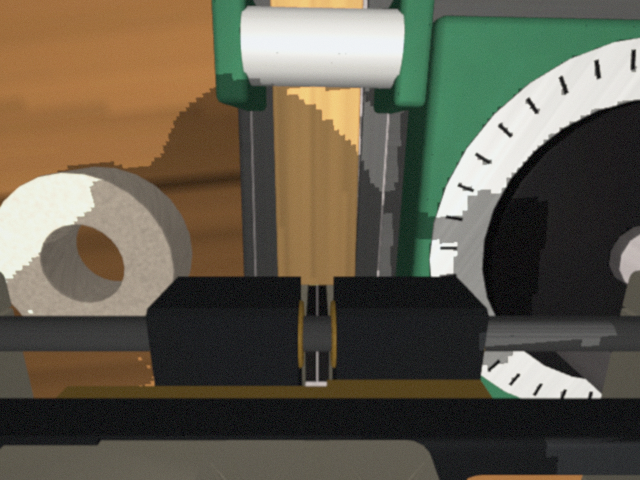

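The lath runs under the roller. I'll creep the last few millimetres and watch the force.

Emit:
{"name": "play_rows", "arguments": {
  "targets": [
    [[0.0015,0.0,0.0,0],[0.003,0.0,0.0,0],[0.0045,0.0,0.0,0],[0.0045,0.0,0.0,0]]
  ]
}}

```text
t: 8.9
eef_pos: [0.5801, 0.1344, 0.2254]
ee_rot: [-3.142, -0.0, -0.097]
force: [0.8, -0.3, 1.0]
width: 0.0008
```

Emit:
{"name": "play_rows", "arguments": {
  "targets": [
    [[0.001,0.0,0.0,0],[0.002,0.0,0.0,0],[0.002,0.0,0.0,0]]
  ]
}}

```text
t: 9.28
eef_pos: [0.5818, 0.1341, 0.2253]
ee_rot: [3.141, 0.001, -0.097]
force: [-2.5, 1.0, -0.1]
width: 0.0006
```

Emit:
{"name": "play_rows", "arguments": {
  "targets": [
    [[0.001,0.0,0.0,0],[0.002,0.0,0.0,0],[0.002,0.0,0.0,0]]
  ]
}}

```text
t: 9.65
eef_pos: [0.5824, 0.134, 0.2252]
ee_rot: [3.141, 0.003, -0.097]
force: [-10.1, 3.9, 7.4]
width: 0.0005
```

The arm advanced only 0.6 mm of the 2 mm commanded and the force rose to 10 N, at the predicted stop position. I'll back off, lift and check.

Emit:
{"name": "play_rows", "arguments": {
  "targets": [
    [[-0.008,0.0,0.0,0],[-0.02,0.0,0.0,0],[-0.02,0.0,-0.04,0],[-0.03,0.0,-0.09,0],[-0.08,0.0,-0.12,0]]
  ]
}}

```text
t: 10.28
eef_pos: [0.5052, 0.1422, 0.3474]
ee_rot: [-3.14, -0.003, -0.098]
force: [-0.8, 0.3, -0.1]
width: 0.0007
```

```bash
python3 - <<'E'
from h import *
im,d=cams.grab_frame("wrist"); cv2.imwrite("pics/w7.png",im[:,:,::-1]); 
shift([.53,.14,.34],-5.7)
print("wrist lines",lines(im,[.588,.002],324))
t,_=cams.grab_frame("top"); cv2.imwrite("pics/top7.png",cv2.resize(t[140:290,200:400],None,fx=4,fy=4,interpolation=cv2.INTER_CUBIC)[:,:,::-1])
yaw=np.radians(-5.7); X=np.array([np.cos(yaw),np.sin(yaw)]); Y=np.array([-X[1],X[0]]); O=np.array([.588,.0028])+.045*Y
for n in("wrist","top"):
  c=cam(n); print(n,"home lath back px",proj(c,[[*(O+X*-.01+Y*(.085+s*.016)),.059] for s in(1,-1)]).round(1).tolist(),"front",proj(c,[[*(O+X*.1+Y*(.085+s*.016)),.059] for s in(1,-1)]).round(1).tolist())
E
```

```text
t 10.32 pos [0.5    0.1412 0.3506] yaw -5.6 w 0.0007 F [-8.8 -1.5 -0.3]
  row: [ 0.03   -0.0017  0.0106] turn 0.1
wrist lines (np.float64(320.89), np.float64(nan))
wrist home lath back px [[294.1, 105.8], [341.9, 106.0]] front [[291.9, -90.3], [345.9, -90.2]]
top home lath back px [[256.6, 216.0], [270.3, 217.5]] front [[262.2, 170.1], [275.7, 171.6]]h.py:50: RuntimeWarning: invalid value encountered in scalar divide
  i=np.argmax(p); w=np.clip(p-(p[i]+np.median(p))/2,0,None)*(abs(th-th[i])<4); return round((w*th).sum()/w.sum(),2)
```

View pics/w7.png

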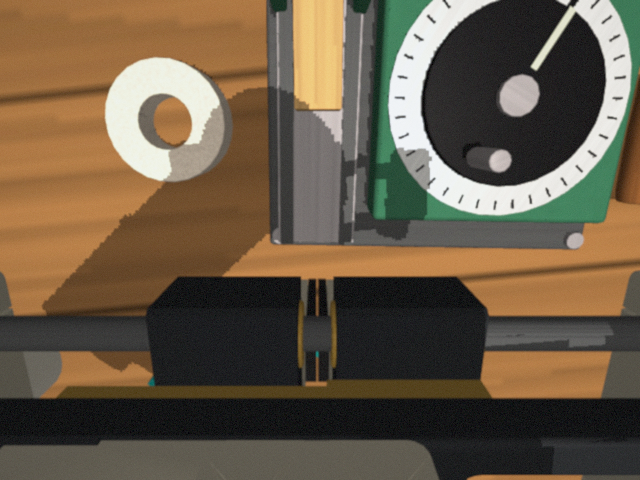

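View pics/top7.png

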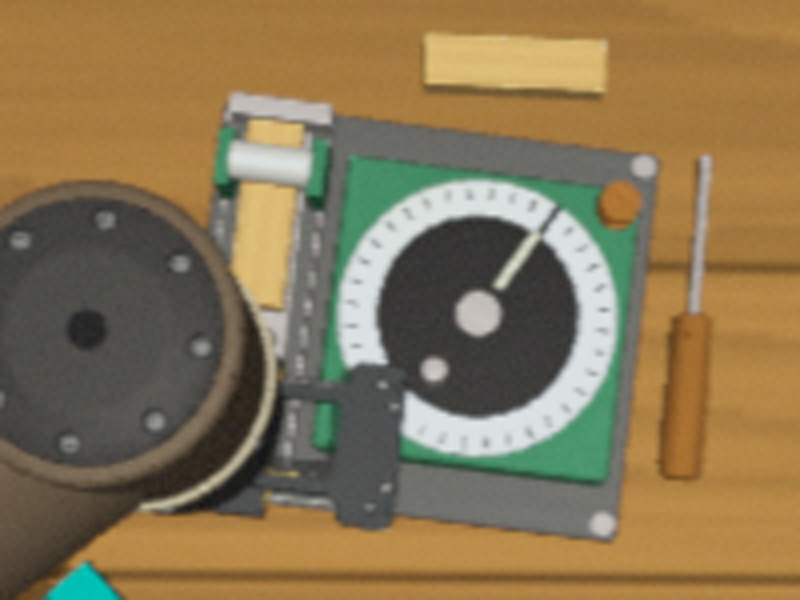

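Both views show the lath's front end on the stop. Its back edge is at top pixel (257,216.5), against (256.6,216.0) predicted for home. The index and the thick line look collinear, from (497,288) to (560,207) in the crop. I'll make one last numeric check of the dial with the arm settled, then hand in.

```bash
python3 - <<'E'
from h import *
t,_=cams.grab_frame("top"); 
try: r=dialmeas("top",t,[.5885,.0036]); print("top",r[0],"index",r[2],"line",r[3])
except Exception as e: print(e)
im,d=cams.grab_frame("wrist"); c=cam("wrist"); print("lath back at row108:",onplane(c,[317,108],.059)[0])
g=cv2.cvtColor(im,cv2.COLOR_RGB2GRAY); print("back-edge profile",g[95:125:2,310].tolist())
print("home back row",proj(c,[.5907,.1332,.059]))
s=arm.get_state(); print(s["t"],s["qd"].round(3),s["force"].round(1))
E
```

```text
top [0.58560306 0.00830979] index 322.3363850752575 line 115.36423008945192
lath back at row108: [0.59068065 0.13360818 0.059     ]
back-edge profile [205, 206, 207, 208, 205, 152, 88, 130, 111, 114, 114, 112, 114, 113, 113]
home back row [[317.61012139 107.90764065]]
10.475 [-0.014  0.05   0.007  0.     0.003  0.006] [ 0.6 -0.2 -0.2]
```

The lath is home to within about 1 mm. The gripper spoiled the top-view disc fit, so I'll redo it with the axis found in the first picture.

```bash
sed -i 's/def lines(im,hub0,a0):/def lines(im,hub0,a0,cn="wrist"):/; s/    c=cam("wrist"); g=cv2/    c=cam(cn); g=cv2/' h.py; python3 - <<'E'
from h import *
t,_=cams.grab_frame("top"); print(lines(t,[.58846,.00364],324,"top"))
o=cv2.imread("pics/top0.png")[:,:,::-1].copy(); print("before, line",lines(o,[.58846,.00364],324,"top")[1])
print(arm.get_state()["qd"].round(3))
E
```

```text
(np.float64(325.37), np.float64(324.44))
before, line 324.44
[-0.011  0.036  0.006 -0.    -0.003  0.002]
```

```bash
python3 -c "
from h import *
print(job_done())"
```

```text
the job is handed in; nothing more can be done
None
```

The dial is set to the long thick line and the lath is pushed home against the end stop. I handed the job in at about 10.5 s of the 58 s allowed; no verdict came back.

- **Dial:** I straddled the post with the fingertips and pushed it about 62° counter-clockwise, then backed off. The last check read 325.4° for the index and 324.4° for the line, an error of about 1 mm at the rim (limit 4 mm). The wrist camera had read 0.7° right after the push, and pushing the lath did not visibly change it.
- **Lath:** I pushed it about 53 mm under the roller with closed fingers until it met the stop at the predicted place with about 10 N. Its back edge is within about 1 mm of the home position in both the wrist and top views. The gripper is clear of everything, and the other things near the planer look unmoved.

**Checks that failed:** two automatic dial measurements at the end were unusable. In the top view the gripper hid part of the disc, and in the wrist view the line reading came out empty. I repeated the measurement with the dial centre from the first picture; the figures above are from that one.

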